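# Load the spice caddy and turn it level with the nutmeg centred

## Task

Stand the two spice jars, one after the other, upright in the two empty bores of the wooden caddy, then take the caddy by its handle bar and lift it straight up, and only when it is at least 5 cm clear of the serving board turn it a quarter turn, either way, so that it lies squarely across the board, ready to be passed on. Keep the caddy level and gentle so that the loose nutmeg stays in the middle of its shallow dish the whole time, and leave the other tableware where it is. Finish while holding the caddy still and level above the middle of the board, at least 5 cm clear of it, crosswise, jars and nutmeg in place: do not put it down or let go.

Things in the scene. Friction and masses are not known exactly. Their poses are not given: they have to be found in the camera images.
- caddy: loose wooden spice caddy, about 0.45 kg, on the board, its length along the board's (within 0.04 rad): a tray block 244 mm long (x), 124 mm wide (y), 32 mm high (z up); origin: centre of its underside. In its top: a round bore near each end (x = +-85 mm) and a shallow white dish in the middle; over the dish, across the tray, a handle bar on two steel posts at y = +-53.5 mm, x = 0
- grip (a point): middle of the caddy's handle bar, 155 mm above the caddy's underside, axes as the caddy's. The bar is level, runs along y, 123 mm long, 16 mm wide (x), 18 mm high; the fingers can take it from above, closing along x. Jars standing in the bores leave 64 mm between each of them and the middle plane of the bar
- bore_a (a point): centre of the flat floor of one bore (caddy x = +85 mm, 8 mm above its underside); the bore is round, 46 mm wide, 24 mm deep, open at the top; axes as the caddy's
- bore_b (a point): centre of the flat floor of the other bore (caddy x = -85 mm, 8 mm above the underside), same size: 46 mm wide, 24 mm deep
- dish (a point): lowest point of the caddy's round dish, 8.5 mm above the caddy's underside, on its middle axis; the dish is 84 mm wide and slopes up from this point at only 6 degrees, so a tilt or a jerk beyond that makes the nutmeg roll off centre
- nutmeg_center (a point): centre of the nutmeg, a smooth loose brown ball 30 mm in diameter, about 20 g, lying in the middle of the caddy's dish
- jar_1: round spice jar with a dark cap, 41 mm wide all the way up, 105 mm high, about 0.11 kg, standing upright on the table, one on each side of the board; origin: centre of its underside, z up. The two are alike in shape and either fits either bore, with 5 mm play; in the bore it stands loosely and rocks or tips if the caddy is turned in jerks
- jar_2: round spice jar with a dark cap, 41 mm wide all the way up, 105 mm high, about 0.11 kg, standing upright on the table, one on each side of the board; origin: centre of its underside, z up. The two are alike in shape and either fits either bore, with 5 mm play; in the bore it stands loosely and rocks or tips if the caddy is turned in jerks
- board: dark wooden serving board, fixed to the table, 280 mm long (its x axis), 160 mm wide (y) and 12 mm thick; origin: centre of its underside, on the table. The caddy stands on its middle
- tea_glass: clear waisted tea glass, 64 mm wide, 88 mm high, standing; a bystander
- cup: white cup standing mouth down, 91 mm wide, 118 mm with its handle, 58 mm high; a bystander
- rice_bowl: white bowl, 115 mm wide, 52 mm high, standing; a bystander
- teaspoon: metal teaspoon, 136 x 28 x 13 mm, lying flat on the table; a bystander
- chopsticks: pair of black chopsticks, 239 x 17 x 7 mm, lying flat on the table; a bystander

How it is judged:
By the outcome, as a careful person would: the job done as asked, in the order asked, and still so for the second after the job is handed in, while the arm keeps its last pose, push and grip.
It also fails if it takes over 72 s, if anything falls off the work surface, if the arm or the gripper's body presses on something with over 40 N, if the wrist force passes 120 N, or if a joint passes its speed limit or range.

## Robot

A 7-joint arm with a two-finger parallel gripper is mounted at the origin on a cart in front of the work surface, level with it; the furniture and walls round the work are solid. World frame = base frame: x ahead of the robot, y to its left, z up, the work surface at z = 0. Lengths are in m, angles in rad, forces in N, time in s.
With the tool pointing down it reaches from about 0.4 to 0.85 m from the base axis. Payload 10.4 kg.
Tool frame: the origin (TCP) lies midway between the tips of the shut fingers; the grasp point (between the pads) lies 19 mm behind it; z points along the fingers, y is the line along which they close (so a half turn about z gives the same grasp; the last joint's range is limited). The gripper opens to 85 mm and grips with 20 to 120 N. Pads are 22 mm wide; open, the fingers measure 114 mm over their backs; the gripper's body (76 mm by 85 mm) begins 54 mm behind the grasp point. The pads swing forward as they close: fully open they stand 13 mm farther back than shut.
Start: joints at [1.137, 0.332, -0.065, 1.46, 0.022, 1.35, -0.088], TCP at [0.25, -0.573, 0.231] pointing down, gripper open.
Joint ranges: [-2.6, 2.6], [-0.5, 2.12], [-1.47, 1.34], [0.16, 2.42], [-1.27, 4.41], [0.06, 2.06], [-2.6, 2.6]. Speed limits (rad/s): [2.22, 2.22, 2.79, 2.79, 3.14, 3.14, 3.14].

## Interface

Orientations are given as a unit quaternion [x, y, z, w].
In Python, from workcell import get_obs, camera, camera_params, hand_in gives the robot as it stands.
- The arm moves only by the tool carry_out, never from a script. Its argument "commands" is a list that holds one entry, the list of rows, each a list of 6 numbers: the shift along the tool's x, y, z in units of 40 mm (1.0 is 40 mm), then the turn, a rotation vector about the tool's x, y, z in units of 6 degrees (1.0 is 6 degrees). In form: [[[x, y, z, ax, ay, az], ...]]. A call has 1 to 20 rows; each row shifts and turns the commanded pose from where the row before left it, along the tool's axes as they then stand; what a row does not reach is not made up. A row lasts 1/12 s, in which the tool goes at most 41.7 mm and 7.16 degrees, less where a joint would pass 70% of its speed; a pose out of reach is approached as far as the arm can. A call is refused whole if a number of a shift passes 1 or a number of a turn 1, either way. A call with a gripper value outside its range is refused whole. "hand" is the closure, from -1 (fully open) to 1 (shut), set as the call begins (left out, the last holds). The fingers move at their own pace and stop on an object; "force" is the grip in N (left out, the last holds). Time passes only in rows, so rows that do not move let the fingers close. It gives the time, the measured TCP pose, the force, the opening and the grip force at its end, in the units of the state.
- get_obs(): the state, without advancing time (a new reading comes with each control period).
- camera(name): name is "scene" or "top"; returns the picture (400x640x3 uint8, red, green, blue); there is no depth.
- camera_params(name): a dict with "mtx" (3x3 intrinsics, pixels), "R" (3x3) and "t" (3): a world point X has camera coordinates R X + t. Camera axes: x right, y down, z forward; pixel columns grow to the right and rows downward; lengths in m; the calibration is good to about 2 mm. A picture is of the moment at which its call begins. camera_params takes no time and is no camera call.
- hand_in(): hands the job in; it is judged then, once.
The state is a dict: "clock": time; "joint_pos": joint angles; "joint_velocities": joint speeds; "tau": joint torques, N m; "position": TCP position; "ee_rot": TCP orientation; "ft_force": force on the tool from outside, world axes, zero at the start; "torque": the same for the moment, N m; "grip_width": opening from 0.0 (shut) to 1.0 (fully open); "grasp_force": force on a finger pad.
Only numpy, scipy, OpenCV 4.12 (cv2) and the standard library are available. Lean on these libraries where they do the work, as an engineer would, in place of code of your own. Each camera call takes 0.05 s, during which the arm holds its last target. There are 200 camera calls.

## Working session

There is one attempt and no reset: what is moved stays moved. The work goes in short steps, Python scripts to look and compute and a tool call to move; the robot and the scene stay as the last step left them, time stands still between calls to the robot, and variables do not carry over. Pictures are saved under pics/ and viewed, at most 10 in all, crops included, and the job is handed in when it is done.

Besides the shell and the picture viewer there is one more tool, called after "Emit:" as name([rows], argument=value, ...), one row to a line, values as JSON. carry_out: Moves the arm, as the interface text tells. Its arguments: {"type":"object","properties":{"commands":{"type":"array"},"hand":{"type":"number"},"force":{"type":"number"}},"required":["commands"]}

```bash
mkdir -p pics; python3 - <<'E'
from workcell import *
import cv2,numpy as np
o=get_obs();print({k:np.round(v,3).tolist() for k,v in o.items()})
for n in("scene","top"):
    cv2.imwrite(f"pics/{n}0.png",cv2.cvtColor(camera(n),cv2.COLOR_RGB2BGR))
    p=camera_params(n);print(n,{k:np.round(v,4).tolist() for k,v in p.items()})
E
```

```text
{'clock': 0.0, 'joint_pos': [1.137, 0.333, -0.065, 1.461, 0.022, 1.35, -0.089], 'joint_velocities': [0.002, 0.002, -0.002, -0.001, -0.0, -0.0, 0.0], 'tau': [-0.001, -62.546, 0.049, -39.161, 0.016, 0.01, -0.0], 'position': [0.249, -0.573, 0.231], 'ee_rot': [0.979, 0.204, -0.0, -0.001], 'ft_force': [-0.916, 0.232, 0.575], 'torque': [0.046, 0.035, 0.005], 'grasp_force': 0.0, 'grip_width': 1.004}
scene {'mtx': [[386.215, 0.0, 323.5246], [0.0, 386.215, 202.6075], [0.0, 0.0, 1.0]], 'R': [[-0.7012, -0.7125, -0.0251], [-0.2865, 0.3138, -0.9052], [0.6529, -0.6275, -0.4242]], 't': [0.424, 0.2737, 0.6242]}
top {'mtx': [[360.9409, 0.0, 318.3753], [0.0, 360.9409, 198.3649], [0.0, 0.0, 1.0]], 'R': [[0.0021, -1.0, 0.0013], [-0.9966, -0.0022, -0.083], [0.083, -0.0011, -0.9966]], 't': [-0.0131, 0.5943, 1.1448]}
```

View pics/scene0.png

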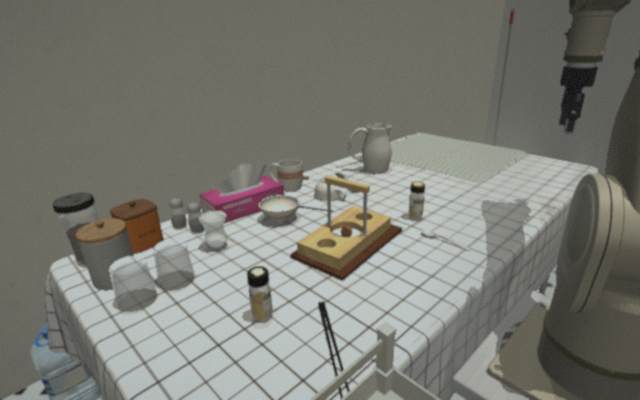

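View pics/top0.png

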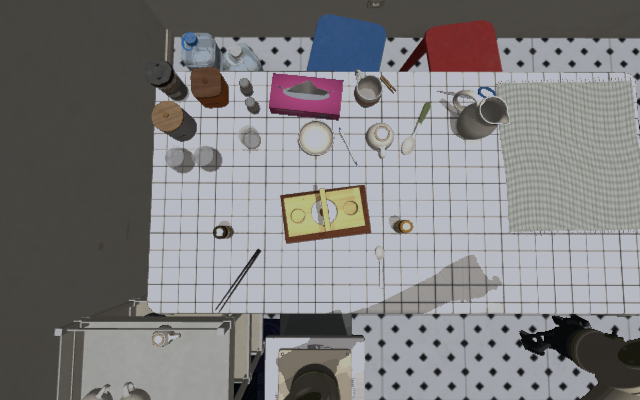

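The top view shows the caddy at about (325,213), with jars at about (222,232) and (404,227). The chopsticks are at (240,280) and the spoon at (380,265). I'll enlarge both views next.

```bash
python3 - <<'E'
import cv2
a=cv2.imread("pics/top0.png")[170:260,205:425]; cv2.imwrite("pics/t1.png",cv2.resize(a,None,fx=3.6,fy=3.6,interpolation=cv2.INTER_CUBIC))
a=cv2.imread("pics/scene0.png")[165:325,235:435]; cv2.imwrite("pics/s1.png",cv2.resize(a,None,fx=3.6,fy=3.6,interpolation=cv2.INTER_CUBIC))
E
```

```text
(no output)
```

View pics/t1.png

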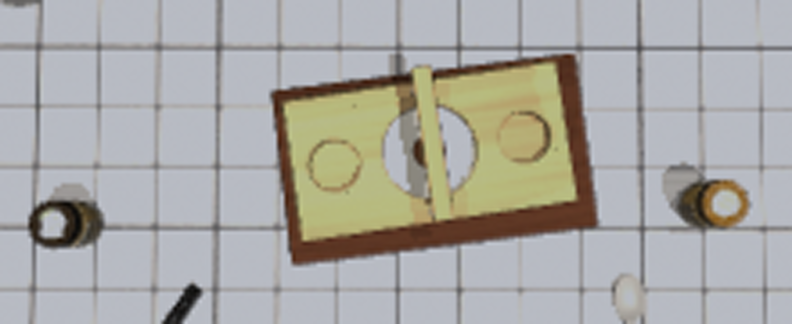

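View pics/s1.png

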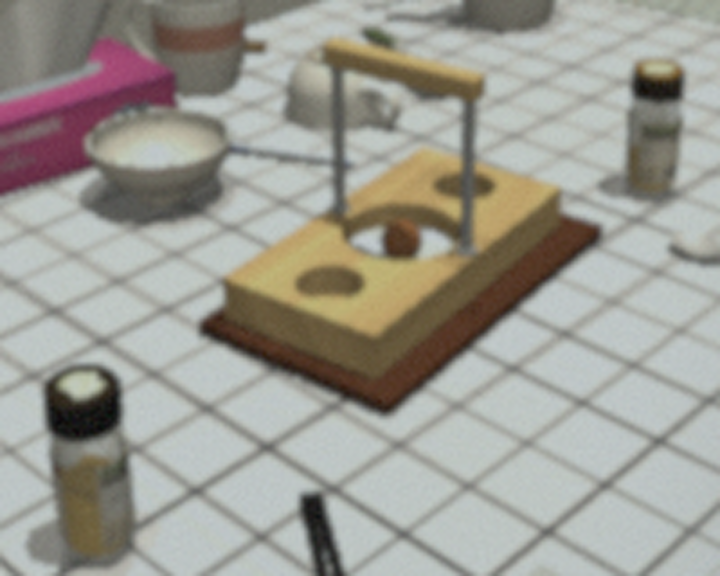

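The crops show the tray-top corners at (287,103), (557,62), (578,200) and (302,241), and the bore rims at (334,165) and (524,137). The cap tops are at (54,224) and (724,204), and the bar runs from (422,67) to (443,220).

```bash
cat > h.py <<'E'
from workcell import *
import numpy as np, cv2
from scipy.spatial.transform import Rotation as Rn
P={n:camera_params(n) for n in("scene","top")}
OFF={"top":(205,170),"scene":(235,165)}
def ray(n,uv):
    p=P[n];R=np.array(p["R"]);c=-R.T@p["t"]
    return c,R.T@np.linalg.solve(p["mtx"],[*uv,1])
def full(n,uv): return ((uv[0]+.5)/3.6-.5+OFF[n][0],(uv[1]+.5)/3.6-.5+OFF[n][1])
def onz(n,uv,z):
    c,d=ray(n,full(n,uv)); return (c+d*(z-c[2])/d[2])[:2]
E
python3 - <<'E'
from h import *
np.set_printoptions(precision=4,suppress=True)
c=np.array([onz("top",u,.044) for u in[(287,103),(557,62),(578,200),(302,241)]])
print("corners",c,c.mean(0)); e=(c[1]+c[2]-c[0]-c[3])/2;print(np.linalg.norm(e),np.arctan2(e[1],e[0]))
b=np.array([onz("top",u,.012) for u in[(274,94),(573,56),(597,224),(293,263)]]);print("board",b.mean(0)); e=(b[1]+b[2]-b[0]-b[3])/2;print(np.linalg.norm(e),np.arctan2(e[1],e[0]))
for n,l in(("top",[(334,165),(524,137)]),("scene",[(330,281),(464,185)])):
    q=[onz(n,u,.044) for u in l];print("bores",n,q,np.mean(q,0),np.arctan2(*(q[1]-q[0])[::-1]))
for n,l in(("top",[(54,224),(724,204)]),("scene",[(84,385),(659,69)])): print("jars",n,[onz(n,u,.105) for u in l])
print("bar top",[onz("top",u,.176) for u in[(422,67),(443,220)]])
print("bar sc",[onz("scene",u,.176) for u in[(334,44),(474,81)]])
E
```

```text
corners [[ 0.5929  0.0966]
 [ 0.6299 -0.1427]
 [ 0.5078 -0.1603]
 [ 0.4714  0.0822]] [ 0.5505 -0.031 ]
0.24365588772026342 -1.4195775835144993
board [ 0.5451 -0.0345]
0.2756231277315776 -1.44172868501798
bores top [array([0.5381, 0.0546]), array([ 0.5632, -0.113 ])] [ 0.5507 -0.0292] -1.4223358137285844
bores scene [array([0.5395, 0.0532]), array([ 0.5645, -0.114 ])] [ 0.552  -0.0304] -1.42270668394093
jars top [array([0.4864, 0.2836]), array([ 0.5042, -0.2739])]
jars scene [array([0.4863, 0.284 ]), array([ 0.505, -0.276])]
bar top [array([ 0.6105, -0.0214]), array([ 0.4909, -0.0379])]
bar sc [array([ 0.6021, -0.0171]), array([ 0.4894, -0.0309])]
```

```bash
cat >> h.py <<'E'
def go(x,y,z,yaw):
    "remaining move to TCP x,y,z and tool-y yaw: in tool units (shift in present axes) and rotvec units"
    o=get_obs();R=Rn.from_quat(o["ee_rot"]);p=np.array(o["position"])
    T=Rn.from_matrix(np.array([[-np.sin(yaw),np.cos(yaw),0],[np.cos(yaw),np.sin(yaw),0],[0,0,-1]]))
    T=Rn.from_matrix(np.array([[-np.sin(yaw),np.cos(yaw),0],[np.cos(yaw),np.sin(yaw),0],[0,0,-1]]).T) if T.as_matrix()[0,1]!=np.cos(yaw) else T
    f=lambda v:np.round(v,2).tolist()
    print("shift",f(R.inv().apply(np.array([x,y,z])-p)/.04),"in target axes",f(T.inv().apply(np.array([x,y,z])-p)/.04),
      "turn",f((R.inv()*T).as_rotvec(degrees=True)/6),"pos",np.round(p,4),"tooly",np.round(R.as_matrix()[:,1],3),"grip",o["grip_width"],o["clock"],"j",np.round(o["joint_pos"],2))
E
python3 -c "
import h;import numpy as np
h.go(.5045,-.275,.15,.149)"
```

```text
shift [8.82, -4.27, 2.02] in target axes [6.41, 7.41, 2.02] turn [-0.01, -0.01, -12.5] pos [ 0.2494 -0.5727  0.2306] tooly [ 0.399 -0.917 -0.001] grip 0.9967745295002609 0.1 j [ 1.14  0.33 -0.06  1.46  0.02  1.35 -0.09]
```

Emit:
carry_out([
  [[0,0,0,0,0,-0.5],[0,0,0,0,0,-0.96],[0,0,0,0,0,-0.96],[0,0,0,0,0,-0.96],[0,0,0,0,0,-0.96],[0,0,0,0,0,-0.96],[0,0,0,0,0,-0.96],[0,0,0,0,0,-0.96],[0,0,0,0,0,-0.96],[0,0,0,0,0,-0.96],[0,0,0,0,0,-0.96],[0,0,0,0,0,-0.96],[0,0,0,0,0,-0.96],[0.3,0.3,0,0,0,-0.46],[0.5,0.6,0,0,0,0],[0.5,0.6,0,0,0,0],[0.5,0.6,0,0,0,0],[0.5,0.6,0,0,0,0],[0.5,0.6,0,0,0,0],[0.5,0.6,0,0,0,0]],
], hand=-1)

```text
clock: 1.77
position: [0.3863, -0.418, 0.2311]
ee_rot: [0.653, 0.757, 0.0, -0.0]
ft_force: [0.7, 0.0, 0.1]
grip_width: 1.0
grasp_force: 0.0
```

```bash
python3 -c "
import h
h.go(.5045,-.275,.15,.149)"
```

```text
shift [3.1, 3.45, 2.03] in target axes [3.1, 3.45, 2.03] turn [-0.0, -0.0, -0.02] pos [ 0.3863 -0.418   0.2311] tooly [ 0.989  0.146 -0.   ] grip 1.000334136988792 1.7667 j [ 1.05  0.23 -0.36  1.6   0.08  1.33  0.83]
```

Emit:
carry_out([
  [[0.5,0.55,0],[0.5,0.55,0]],
])

```text
validation failed for argument at $.co...
```

Emit:
carry_out([
  [[0.5,0.6,0,0,0,0],[0.5,0.6,0,0,0,0],[0.5,0.6,0.2,0,0,0],[0.5,0.6,0.4,0,0,0],[0.5,0.5,0.4,0,0,0],[0.3,0.3,0.4,0,0,0],[0.1,0.1,0.2,0,0,0],[0,0,0,0,0,0],[0,0,0,0,0,0]],
])

```text
clock: 2.52
position: [0.4982, -0.2866, 0.1673]
ee_rot: [0.654, 0.757, -0.0, -0.0]
ft_force: [0.6, -1.6, 0.4]
grip_width: 0.997
grasp_force: 0.0
```

```bash
python3 -c "
import h
h.go(.5045,-.275,.056,.149)
import cv2
cv2.imwrite('pics/s2.png',cv2.resize(h.camera('scene')[120:280,300:500,::-1],None,fx=3,fy=3))"
```

```text
shift [0.26, 0.2, 2.78] in target axes [0.26, 0.2, 2.78] turn [-0.01, 0.0, -0.03] pos [ 0.4982 -0.2866  0.1673] tooly [ 0.989  0.146 -0.001] grip 0.9973186125056376 2.5167 j [ 0.83  0.3  -0.46  1.66  0.14  1.21  0.48]
```

View pics/s2.png

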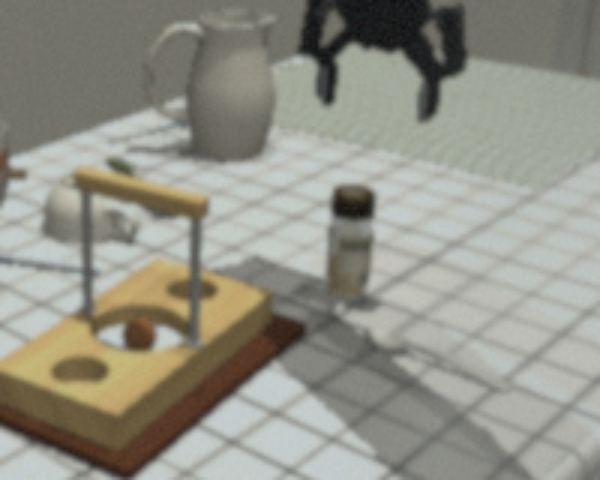

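The open gripper is above the right-hand jar at about (352,190), about 10 mm short of it. I'll correct and descend.

Emit:
carry_out([
  [[0.26,0.2,0,0,0,0],[0,0,0.4,0,0,0],[0,0,0.4,0,0,0],[0,0,0.4,0,0,0],[0,0,0.4,0,0,0],[0,0,0.4,0,0,0],[0,0,0.4,0,0,0],[0,0,0.3,0,0,0],[0,0,0.08,0,0,0],[0,0,0,0,0,0],[0,0,0,0,0,0],[0,0,0,0,0,0]],
])

```text
clock: 3.57
position: [0.5059, -0.2749, 0.0573]
ee_rot: [0.653, 0.757, 0.0, 0.001]
ft_force: [0.4, 0.2, -0.1]
grip_width: 1.003
grasp_force: 0.0
```

Emit:
carry_out([
  [[0,0,0,0,0,0],[0,0,0,0,0,0],[0,0,0,0,0,0],[0,0,0,0,0,0],[0,0,0,0,0,0],[0,0,0,0,0,0],[0,0,0,0,0,0],[0,0,0,0,0,0],[0,0,0,0,0,0],[0,0,0,0,0,0]],
], hand=1, force=30)

```text
clock: 4.4
position: [0.5054, -0.2747, 0.0565]
ee_rot: [0.653, 0.757, -0.0, 0.0]
ft_force: [-2.1, 0.3, 6.5]
grip_width: 0.469
grasp_force: 29.9
```

```bash
python3 -c "
import h
h.go(.564,-.1135,.15,.149)"
```

```text
shift [3.77, 2.04, -2.34] in target axes [3.77, 2.05, -2.34] turn [0.0, 0.0, -0.02] pos [ 0.5054 -0.2747  0.0565] tooly [0.989 0.146 0.   ] grip 0.46890777033098974 4.4 j [ 0.79  0.42 -0.45  1.76  0.21  1.    0.41]
```

Emit:
carry_out([
  [[0,0,-0.2,0,0,0],[0,0,-0.4,0,0,0],[0,0,-0.5,0,0,0],[0,0,-0.5,0,0,0],[0.2,0.1,-0.5,0,0,0],[0.4,0.2,-0.24,0,0,0],[0.5,0.3,0,0,0,0],[0.5,0.3,0,0,0,0],[0.5,0.3,0,0,0,0],[0.5,0.3,0,0,0,0],[0.5,0.3,0,0,0,0],[0.4,0.2,0,0,0,0],[0.2,0.05,0,0,0,0],[0.07,0,0,0,0,0],[0,0,0,0,0,0],[0,0,0,0,0,0],[0,0,0,0,0,0]],
])

```text
clock: 5.82
position: [0.5639, -0.1151, 0.1497]
ee_rot: [0.654, 0.756, -0.0, 0.0]
ft_force: [-0.3, -0.1, -0.2]
grip_width: 0.471
grasp_force: 30.5
```

```bash
python3 -c "
import h
h.go(.564,-.1135,.0775,.149)
import cv2
a=h.camera('scene')[150:280,290:440,::-1];b=h.camera('top')[170:260,290:410,::-1]
f=lambda a,w:cv2.resize(a,(w,int(a.shape[0]*w/a.shape[1])),interpolation=2)
a=f(a,400);b=f(b,400)
import numpy as np
hh=max(a.shape[0],b.shape[0]);pad=lambda a:cv2.copyMakeBorder(a,0,hh-a.shape[0],0,0,0)
cv2.imwrite('pics/s3.png',np.hstack([pad(a),pad(b)]))"
```

```text
shift [0.04, 0.01, 1.8] in target axes [0.04, 0.01, 1.8] turn [-0.0, 0.01, -0.04] pos [ 0.5639 -0.1151  0.1497] tooly [ 0.99   0.144 -0.   ] grip 0.4706324288671794 5.8167 j [ 0.58  0.34 -0.55  1.68  0.19  1.18  0.13]
```

View pics/s3.png

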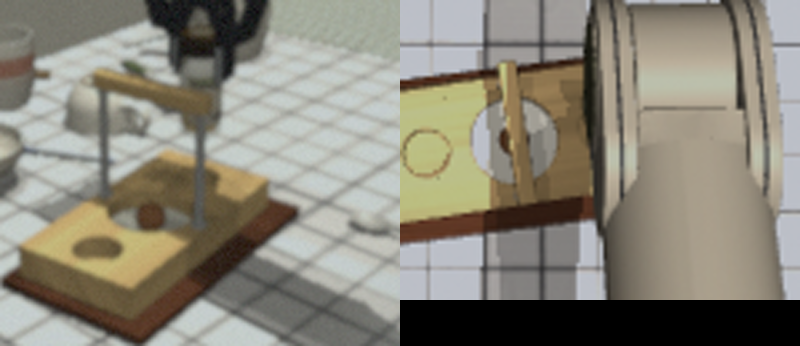

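The jar is held upright above the right bore, and its lower end is at about (208,125) in the left half. I'll lower it.

Emit:
carry_out([
  [[0.04,0.01,0.2,0,0,0],[0,0,0.3,0,0,0],[0,0,0.3,0,0,0],[0,0,0.3,0,0,0],[0,0,0.1,0,0,0],[0,0,0.1,0,0,0],[0,0,0.1,0,0,0],[0,0,0.1,0,0,0],[0,0,0.1,0,0,0],[0,0,0.1,0,0,0],[0,0,0.06,0,0,0],[0,0,0.03,0,0,0],[0,0,0,0,0,0],[0,0,0,0,0,0],[0,0,0,0,0,0]],
])

```text
clock: 7.17
position: [0.5646, -0.1118, 0.0784]
ee_rot: [0.653, 0.757, 0.0, 0.0]
ft_force: [0.5, -0.3, -1.5]
grip_width: 0.471
grasp_force: 30.5
```

Emit:
carry_out([
  [[0,0,0.03,0,0,0],[0,0,0,0,0,0],[0,0,0,0,0,0]],
])

```text
clock: 7.42
position: [0.5644, -0.1118, 0.0769]
ee_rot: [0.653, 0.757, -0.0, 0.0]
ft_force: [-1.2, -0.1, -1.1]
grip_width: 0.466
grasp_force: 30.5
```

Emit:
carry_out([
  [[0,0,0,0,0,0],[0,0,0,0,0,0],[0,0,0,0,0,0],[0,0,0,0,0,0],[0,0,0,0,0,0],[0,0,0,0,0,0],[0,0,-0.2,0,0,0],[0,0,-0.4,0,0,0],[0,0,-0.6,0,0,0],[0,0,-0.6,0,0,0],[0,0,-0.8,0,0,0],[0,0,-0.8,0,0,0],[0,0,-0.8,0,0,0],[0,0,-0.4,0,0,0],[0,0,0,0,0,0],[0,0,0,0,0,0]],
], hand=-0.7)

```text
clock: 8.75
position: [0.5648, -0.1117, 0.2622]
ee_rot: [0.653, 0.757, 0.0, 0.001]
ft_force: [0.2, -0.2, -0.5]
grip_width: 0.847
grasp_force: 0.0
```

```bash
python3 -c "
import h
h.go(.4864,.284,.26,.149)"
```

```text
shift [10.07, -0.49, 0.04] in target axes [10.07, -0.47, 0.06] turn [0.02, 0.01, -0.02] pos [ 0.5648 -0.1117  0.2622] tooly [0.989 0.146 0.002] grip 0.8469443733886899 8.75 j [ 0.59  0.26 -0.56  1.53  0.14  1.4   0.16]
```

Emit:
carry_out([
  [[0.3,0,0,0,0,0],[0.6,-0.04,0,0,0,0],[0.7,-0.04,0,0,0,0],[0.8,-0.04,0,0,0,0],[0.8,-0.04,0,0,0,0],[0.8,-0.04,0,0,0,0],[0.8,-0.04,0,0,0,0],[0.8,-0.04,0,0,0,0],[0.8,-0.04,0,0,0,0],[0.8,-0.04,0,0,0,0],[0.8,-0.04,0.3,0,0,0],[0.8,-0.04,0.4,0,0,0],[0.5,-0.04,0.5,0,0,0],[0.3,0,0.5,0,0,0],[0.2,0,0.5,0,0,0],[0,0,0.3,0,0,0],[0,0,0,0,0,0],[0,0,0,0,0,0],[0,0,0,0,0,0]],
])

```text
clock: 10.33
position: [0.4886, 0.2727, 0.1618]
ee_rot: [0.654, 0.757, 0.0, 0.0]
ft_force: [-0.2, 0.4, 0.8]
grip_width: 0.847
grasp_force: 0.0
```

```bash
python3 -c "
import h
h.go(.4864,.284,.056,.149)
import cv2
import numpy as np
a=h.camera('scene')[120:325,220:440,::-1];b=h.camera('top')[160:260,290:410,::-1]
f=lambda a,w:cv2.resize(a,(w,int(a.shape[0]*w/a.shape[1])),interpolation=2)
a=f(a,400);b=f(b,400)
hh=max(a.shape[0],b.shape[0]);pad=lambda a:cv2.copyMakeBorder(a,0,hh-a.shape[0],0,0,0)
cv2.imwrite('pics/s4.png',np.hstack([pad(a),pad(b)]))"
```

```text
shift [0.29, -0.02, 2.64] in target axes [0.29, -0.01, 2.64] turn [0.01, 0.0, -0.03] pos [0.4886 0.2727 0.1618] tooly [0.989 0.145 0.001] grip 0.8474363308445754 10.3333 j [ 0.07  0.34 -0.79  1.69  0.26  1.21 -0.63]
```

View pics/s4.png

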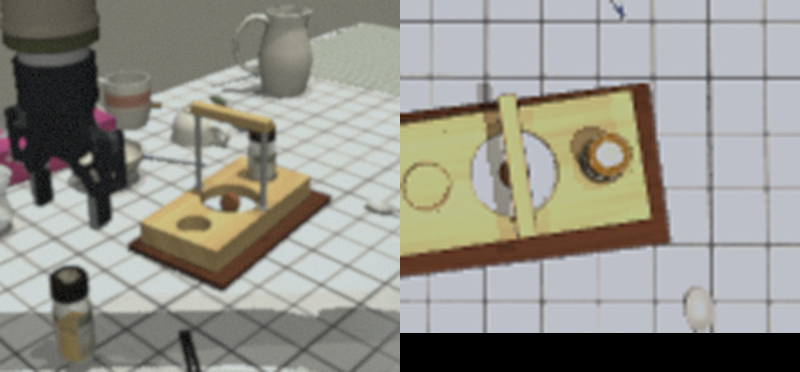

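The first jar stands upright in the right bore, with its cap at about (606,155) in the top view. The nutmeg is still centred, and the gripper is over the second jar. I'll correct and grasp.

Emit:
carry_out([
  [[0.29,0,0,0,0,0],[0,0,0.4,0,0,0],[0,0,0.4,0,0,0],[0,0,0.4,0,0,0],[0,0,0.4,0,0,0],[0,0,0.4,0,0,0],[0,0,0.4,0,0,0],[0,0,0.2,0,0,0],[0,0,0.04,0,0,0],[0,0,0,0,0,0],[0,0,0,0,0,0],[0,0,0,0,0,0]],
])

```text
clock: 11.43
position: [0.487, 0.2852, 0.0564]
ee_rot: [0.653, 0.757, 0.001, 0.0]
ft_force: [1.0, -0.5, -1.0]
grip_width: 0.848
grasp_force: 0.0
```

Emit:
carry_out([
  [[0,0,0,0,0,0],[0,0,0,0,0,0],[0,0,0,0,0,0],[0,0,0,0,0,0],[0,0,0,0,0,0],[0,0,0,0,0,0],[0,0,0,0,0,0],[0,0,0,0,0,0],[0,0,0,0,0,0],[0,0,0,0,0,0]],
], hand=1, force=30)

```text
clock: 12.27
position: [0.4867, 0.2848, 0.0558]
ee_rot: [0.653, 0.757, 0.0, 0.0]
ft_force: [-0.8, -1.2, 6.6]
grip_width: 0.47
grasp_force: 29.9
```

```bash
python3 -c "
import h
h.go(.539,.054,.15,.149)"
```

```text
shift [-5.9, 0.45, -2.35] in target axes [-5.9, 0.44, -2.35] turn [0.01, -0.0, -0.02] pos [0.4867 0.2848 0.0558] tooly [0.989 0.146 0.001] grip 0.46968859737010327 12.2667 j [ 0.    0.47 -0.74  1.78  0.37  1.03 -0.73]
```

Emit:
carry_out([
  [[0,0,-0.2,0,0,0],[0,0,-0.4,0,0,0],[0,0,-0.5,0,0,0],[0,0,-0.5,0,0,0],[-0.2,0,-0.5,0,0,0],[-0.5,0.04,-0.25,0,0,0],[-0.6,0.05,0,0,0,0],[-0.6,0.05,0,0,0,0],[-0.6,0.05,0,0,0,0],[-0.6,0.05,0,0,0,0],[-0.6,0.05,0,0,0,0],[-0.6,0.05,0,0,0,0],[-0.6,0.05,0,0,0,0],[-0.5,0.05,0,0,0,0],[-0.3,0,0,0,0,0],[-0.2,0,0,0,0,0],[0,0,0,0,0,0],[0,0,0,0,0,0],[0,0,0,0,0,0],[0,0,0,0,0,0]],
])

```text
clock: 13.93
position: [0.5381, 0.0553, 0.1494]
ee_rot: [0.653, 0.758, 0.0, -0.0]
ft_force: [-0.2, 0.4, -0.6]
grip_width: 0.469
grasp_force: 30.4
```

```bash
python3 -c "
import h
h.go(.539,.054,.0765,.149)"
```

```text
shift [-0.04, 0.02, 1.82] in target axes [-0.04, 0.02, 1.82] turn [0.0, -0.0, 0.0] pos [0.5381 0.0553 0.1494] tooly [0.989 0.148 0.   ] grip 0.46927543870264704 13.9333 j [ 0.42  0.29 -0.7   1.76  0.2   1.17 -0.19]
```

Emit:
carry_out([
  [[-0.04,0.02,0.2,0,0,0],[0,0,0.3,0,0,0],[0,0,0.3,0,0,0],[0,0,0.3,0,0,0],[0,0,0.1,0,0,0],[0,0,0.1,0,0,0],[0,0,0.1,0,0,0],[0,0,0.1,0,0,0],[0,0,0.1,0,0,0],[0,0,0.1,0,0,0],[0,0,0.06,0,0,0],[0,0,0.04,0,0,0],[0,0,0,0,0,0],[0,0,0,0,0,0],[0,0,0,0,0,0]],
])

```text
clock: 15.18
position: [0.5396, 0.0524, 0.0775]
ee_rot: [0.653, 0.757, 0.0, 0.0]
ft_force: [-0.3, -0.9, -0.2]
grip_width: 0.472
grasp_force: 30.5
```

Emit:
carry_out([
  [[0,0,0.03,0,0,0],[0,0,0,0,0,0],[0,0,0,0,0,0]],
])

```text
clock: 15.43
position: [0.5393, 0.0523, 0.0761]
ee_rot: [0.653, 0.757, -0.0, 0.0]
ft_force: [0.4, 0.5, -1.1]
grip_width: 0.47
grasp_force: 30.5
```

Emit:
carry_out([
  [[0,0,0,0,0,0],[0,0,0,0,0,0],[0,0,0,0,0,0],[0,0,0,0,0,0],[0,0,0,0,0,0],[0,0,0,0,0,0],[0,0,-0.2,0,0,0],[0,0,-0.4,0,0,0],[0,0,-0.6,0,0,0],[0,0,-0.6,0,0,0],[0,0,-0.8,0,0,0],[0,0,-0.8,0,0,0],[0,0,-0.8,0,0,0],[0,0,-0.6,0,0,0],[0,0,-0.2,0,0,0],[0,0,0,0,0,0],[0,0,0,0,0,0]],
], hand=-0.7)

```text
clock: 16.85
position: [0.5392, 0.0523, 0.2757]
ee_rot: [0.653, 0.757, -0.0, 0.0]
ft_force: [-0.2, -0.1, -0.3]
grip_width: 0.852
grasp_force: 0.0
```

```bash
python3 -c "
import h
h.go(.551,-.030,.26,-1.421)"
```

```text
shift [-2.08, -0.01, 0.39] in target axes [-0.01, 2.08, 0.39] turn [0.0, 0.0, 14.97] pos [0.5392 0.0523 0.2757] tooly [ 0.989  0.146 -0.   ] grip 0.85190712929202 16.85 j [ 0.45  0.19 -0.71  1.58  0.13  1.41 -0.13]
```

Emit:
carry_out([
  [[-0.3,0,0,0,0,0],[-0.6,0,0,0,0,0],[-0.6,0,0,0,0,0],[-0.58,0,0,0,0,0.5],[0,0,0,0,0,0.95],[0,0,0,0,0,0.95],[0,0,0,0,0,0.95],[0,0,0,0,0,0.95],[0,0,0,0,0,0.95],[0,0,0,0,0,0.95],[0,0,0,0,0,0.95],[0,0,0,0,0,0.95],[0,0,0,0,0,0.95],[0,0,0,0,0,0.95],[0,0,0,0,0,0.95],[0,0,0,0,0,0.95],[0,0,0,0,0,0.95],[0,0,0,0,0,0.95],[0,0,0,0,0,0.95],[0,0,0,0,0,0.22]],
])

```text
clock: 18.52
position: [0.5512, -0.0312, 0.2749]
ee_rot: [0.997, 0.071, -0.001, -0.0]
ft_force: [-0.5, -0.8, 1.0]
grip_width: 0.849
grasp_force: 0.0
```

Emit:
carry_out([
  [[0,0,0,0,0,0],[0,0,0,0,0,0],[0,0,0,0,0,0]],
])

```text
clock: 18.77
position: [0.5514, -0.0303, 0.2758]
ee_rot: [0.997, 0.076, -0.0, -0.0]
ft_force: [0.2, -0.3, 0.9]
grip_width: 0.848
grasp_force: 0.0
```

```bash
python3 -c "
import h
h.go(.551,-.030,.26,-1.421)
import cv2
import numpy as np
a=h.camera('scene')[120:285,270:430,::-1];b=h.camera('top')[160:260,270:390,::-1]
f=lambda a,w:cv2.resize(a,(w,int(a.shape[0]*w/a.shape[1])),interpolation=2)
a=f(a,400);b=f(b,400)
hh=max(a.shape[0],b.shape[0]);pad=lambda a:cv2.copyMakeBorder(a,0,hh-a.shape[0],0,0,0)
cv2.imwrite('pics/s5.png',np.hstack([pad(a),pad(b)]))"
```

```text
shift [-0.01, -0.01, 0.39] in target axes [-0.01, -0.01, 0.39] turn [-0.0, 0.0, 0.02] pos [ 0.5514 -0.0303  0.2758] tooly [ 0.151 -0.989 -0.   ] grip 0.8483788410413051 18.7667 j [ 0.41  0.19 -0.51  1.57  0.09  1.41 -1.52]
```

View pics/s5.png

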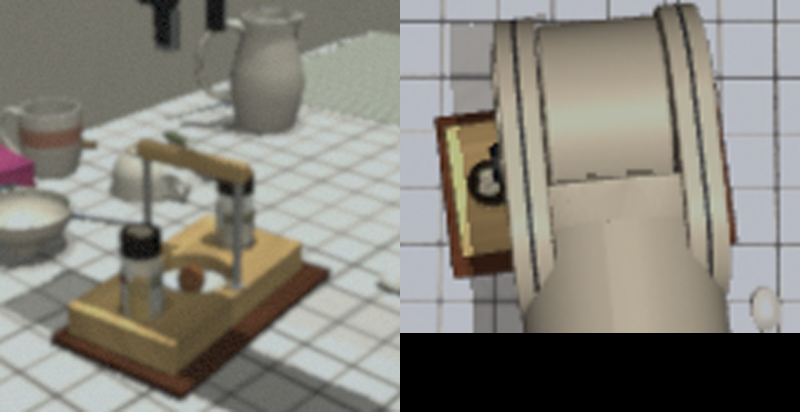

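Both jars stand upright with caps at about (140,240) and (235,185), the nutmeg is centred at (190,278), and the gripper is above the bar. I'll descend with the gripper preclosed, then grip gently.

Emit:
carry_out([
  [[0,0,0.2,0,0,0],[0,0,0.4,0,0,0],[0,0,0.4,0,0,0],[0,0,0.4,0,0,0],[0,0,0.4,0,0,0],[0,0,0.4,0,0,0],[0,0,0.3,0,0,0],[0,0,0.3,0,0,0],[0,0,0.2,0,0,0],[0,0,0.1,0,0,0],[0,0,0.1,0,0,0],[0,0,0,0,0,0],[0,0,0,0,0,0],[0,0,0,0,0,0]],
])

```text
clock: 20.03
position: [0.5519, -0.03, 0.1487]
ee_rot: [0.997, 0.075, 0.001, 0.0]
ft_force: [0.3, 0.4, -0.2]
grip_width: 0.853
grasp_force: 0.0
```

Emit:
carry_out([
  [[0,0,0,0,0,0],[0,0,0,0,0,0],[0,0,0,0,0,0],[0,0,0,0,0,0],[0,0,0,0,0,0],[0,0,0,0,0,0],[0,0,0,0,0,0],[0,0,0,0,0,0]],
], hand=0.4, force=20)

```text
clock: 20.7
position: [0.5515, -0.03, 0.1481]
ee_rot: [0.997, 0.075, 0.0, 0.0]
ft_force: [0.1, 0.1, -0.6]
grip_width: 0.304
grasp_force: 0.0
```

Emit:
carry_out([
  [[0,0,0,0,0,0],[0,0,0,0,0,0],[0,0,0,0,0,0],[0,0,0,0,0,0],[0,0,0,0,0,0],[0,0,0,0,0,0]],
], hand=0.55)

```text
clock: 21.2
position: [0.5515, -0.03, 0.1481]
ee_rot: [0.997, 0.075, 0.0, 0.0]
ft_force: [0.4, 0.1, -0.1]
grip_width: 0.222
grasp_force: 0.0
```

Emit:
carry_out([
  [[0,0,0,0,0,0],[0,0,0,0,0,0],[0,0,0,0,0,0],[0,0,0,0,0,0],[0,0,0,0,0,0],[0,0,0,0,0,0]],
], hand=1, force=40)

```text
clock: 21.7
position: [0.5516, -0.0297, 0.1483]
ee_rot: [0.997, 0.075, 0.0, -0.0]
ft_force: [-1.5, 2.8, 3.3]
grip_width: 0.178
grasp_force: 40.3
```

Emit:
carry_out([
  [[0,0,0,0,0,0],[0,0,0,0,0,0],[0,0,0,0,0,0],[0,0,0,0,0,0],[0,0,0,0,0,0],[0,0,0,0,0,0]],
], force=80)

```text
clock: 22.2
position: [0.5517, -0.0297, 0.1484]
ee_rot: [0.997, 0.075, 0.0, -0.0]
ft_force: [-1.1, 2.7, 5.4]
grip_width: 0.174
grasp_force: 79.2
```

```bash
python3 -c "
import h
h.go(.551,-.030,.26,-1.421)
print(h.get_obs()['torque'])"
```

```text
shift [-0.02, 0.0, -2.79] in target axes [-0.02, 0.0, -2.79] turn [-0.0, -0.0, 0.0] pos [ 0.5517 -0.0297  0.1484] tooly [ 0.15  -0.989 -0.   ] grip 0.174276268273934 22.2 j [ 0.4   0.28 -0.5   1.74  0.14  1.16 -1.56]
[ 0.50139013  0.3326004  -0.00202633]
```

Emit:
carry_out([
  [[0,0,-0.01,0,0,0],[0,0,-0.03,0,0,0],[0,0,-0.05,0,0,0],[0,0,-0.07,0,0,0],[0,0,-0.09,0,0,0],[0,0,-0.1,0,0,0],[0,0,-0.1,0,0,0],[0,0,-0.1,0,0,0],[0,0,-0.1,0,0,0],[0,0,-0.1,0,0,0],[0,0,-0.09,0,0,0],[0,0,-0.07,0,0,0],[0,0,-0.05,0,0,0],[0,0,-0.03,0,0,0],[0,0,-0.01,0,0,0],[0,0,0,0,0,0],[0,0,0,0,0,0],[0,0,0,0,0,0],[0,0,0,0,0,0]],
])

```text
clock: 23.78
position: [0.5515, -0.03, 0.188]
ee_rot: [0.997, 0.075, -0.0, 0.0]
ft_force: [0.4, -0.1, -6.2]
grip_width: 0.173
grasp_force: 78.0
```

```bash
python3 -c "
import h
h.go(.551,-.030,.24,-1.421)
print(h.get_obs()['torque'])
import cv2
import numpy as np
a=h.camera('scene')[120:285,270:430,::-1];b=h.camera('top')[160:260,270:390,::-1]
f=lambda a,w:cv2.resize(a,(w,int(a.shape[0]*w/a.shape[1])),interpolation=2)
a=f(a,400);b=f(b,400)
hh=max(a.shape[0],b.shape[0]);pad=lambda a:cv2.copyMakeBorder(a,0,hh-a.shape[0],0,0,0)
cv2.imwrite('pics/s6.png',np.hstack([pad(a),pad(b)]))"
```

```text
shift [-0.01, -0.0, -1.3] in target axes [-0.01, -0.0, -1.3] turn [0.0, 0.0, 0.0] pos [ 0.5515 -0.03    0.188 ] tooly [ 0.149 -0.989  0.   ] grip 0.1728068452542735 23.7833 j [ 0.41  0.24 -0.5   1.69  0.12  1.24 -1.54]
[-0.01372728  0.02507887 -0.02695179]
```

View pics/s6.png

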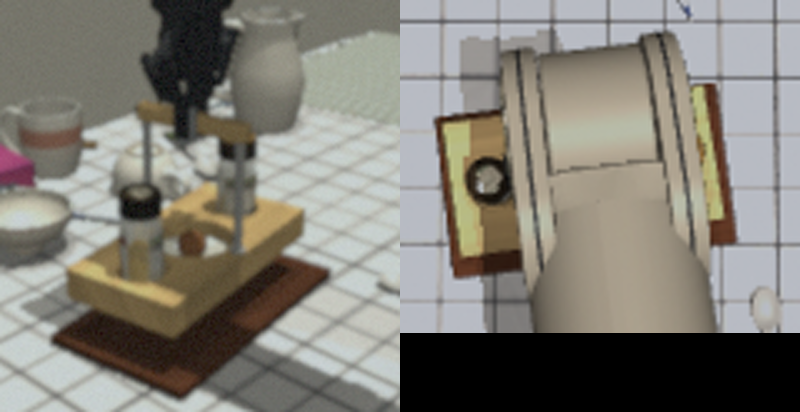

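The caddy is about 4 cm up and level. Both jars are upright, with caps at about (140,205) and (238,150), and the nutmeg is centred at (190,243). I'll raise it further and measure the board from the first top picture.

Emit:
carry_out([
  [[0,0,-0.01,0,0,0],[0,0,-0.03,0,0,0],[0,0,-0.05,0,0,0],[0,0,-0.07,0,0,0],[0,0,-0.09,0,0,0],[0,0,-0.1,0,0,0],[0,0,-0.1,0,0,0],[0,0,-0.1,0,0,0],[0,0,-0.1,0,0,0],[0,0,-0.1,0,0,0],[0,0,-0.1,0,0,0],[0,0,-0.1,0,0,0],[0,0,-0.1,0,0,0],[0,0,-0.09,0,0,0],[0,0,-0.07,0,0,0],[0,0,-0.05,0,0,0],[0,0,-0.03,0,0,0],[0,0,-0.01,0,0,0],[0,0,0,0,0,0],[0,0,0,0,0,0]],
])

```text
clock: 25.55
position: [0.5514, -0.03, 0.2399]
ee_rot: [0.997, 0.075, -0.0, 0.0]
ft_force: [-0.8, -0.2, -7.2]
grip_width: 0.17
grasp_force: 78.0
```

```bash
python3 - <<'E'
from h import *
a=cv2.imread("pics/top0.png"); r=a[175:250,270:385].astype(int)
m=((r[...,2]-r[...,0]>25)).astype(np.uint8)
m=cv2.morphologyEx(m,cv2.MORPH_OPEN,np.ones((3,3)))
n,l,s,_=cv2.connectedComponentsWithStats(m);k=1+s[1:,4].argmax()
pts=np.argwhere(l==k)[:,::-1]+[270,175]
w=[]
for u in pts:
    c,d=ray("top",u);w.append((c+d*(.012-c[2])/d[2])[:2])
w=np.float32(w);rc=cv2.minAreaRect(w*1000);print(rc)
b=cv2.boxPoints(rc);print(b)
E
python3 -c "
import h;h.go(.551,-.030,.24,.149)"
```

```text
((547.660400390625, -33.84825134277344), (160.94790649414062, 277.6510314941406), 7.076877593994141)
[[ 450.69604   94.00519]
 [ 484.90295 -181.53064]
 [ 644.62476 -161.70169]
 [ 610.41785  113.83414]]
shift [-0.01, -0.0, -0.0] in target axes [0.0, -0.01, -0.0] turn [-0.0, 0.0, -14.99] pos [ 0.5514 -0.03    0.2399] tooly [ 0.15  -0.989 -0.   ] grip 0.1701252697654654 25.55 j [ 0.41  0.21 -0.51  1.62  0.1   1.34 -1.53]
```

Emit:
carry_out([
  [[0,0,0,0,0,-0.03],[0,0,0,0,0,-0.06],[0,0,0,0,0,-0.09],[0,0,0,0,0,-0.12],[0,0,0,0,0,-0.15],[0,0,0,0,0,-0.18],[0,0,0,0,0,-0.21],[0,0,0,0,0,-0.24],[0,0,0,0,0,-0.27],[0,0,0,0,0,-0.3],[0,0,0,0,0,-0.3],[0,0,0,0,0,-0.3],[0,0,0,0,0,-0.3],[0,0,0,0,0,-0.3],[0,0,0,0,0,-0.3],[0,0,0,0,0,-0.3],[0,0,0,0,0,-0.3],[0,0,0,0,0,-0.3],[0,0,0,0,0,-0.3],[0,0,0,0,0,-0.3]],
])

```text
clock: 27.22
position: [0.5515, -0.03, 0.2401]
ee_rot: [0.949, 0.315, 0.0, 0.0]
ft_force: [-0.2, -0.1, -5.4]
grip_width: 0.169
grasp_force: 78.0
```

Emit:
carry_out([
  [[0,0,0,0,0,-0.3],[0,0,0,0,0,-0.3],[0,0,0,0,0,-0.3],[0,0,0,0,0,-0.3],[0,0,0,0,0,-0.3],[0,0,0,0,0,-0.3],[0,0,0,0,0,-0.3],[0,0,0,0,0,-0.3],[0,0,0,0,0,-0.3],[0,0,0,0,0,-0.3],[0,0,0,0,0,-0.3],[0,0,0,0,0,-0.3],[0,0,0,0,0,-0.3],[0,0,0,0,0,-0.3],[0,0,0,0,0,-0.3],[0,0,0,0,0,-0.3],[0,0,0,0,0,-0.3],[0,0,0,0,0,-0.3],[0,0,0,0,0,-0.3],[0,0,0,0,0,-0.3]],
])

```text
clock: 28.88
position: [0.5515, -0.03, 0.2401]
ee_rot: [0.806, 0.592, 0.0, 0.0]
ft_force: [-0.4, 0.1, -7.1]
grip_width: 0.168
grasp_force: 78.0
```

Emit:
carry_out([
  [[0,0,0,0,0,-0.3],[0,0,0,0,0,-0.3],[0,0,0,0,0,-0.3],[0,0,0,0,0,-0.3],[0,0,0,0,0,-0.3],[0,0,0,0,0,-0.3],[0,0,0,0,0,-0.3],[0,0,0,0,0,-0.3],[0,0,0,0,0,-0.3],[0,0,0,0,0,-0.27],[0,0,0,0,0,-0.24],[0,0,0,0,0,-0.21],[0,0,0,0,0,-0.18],[0,0,0,0,0,-0.15],[0,0,0,0,0,-0.12],[0,0,0,0,0,-0.09],[0,0,0,0,0,-0.06],[0,0,0,0,0,-0.05],[0,0,0,0,0,-0.03],[0,0,0,0,0,0]],
])

```text
clock: 30.55
position: [0.5515, -0.0299, 0.2401]
ee_rot: [0.662, 0.75, -0.0, 0.0]
ft_force: [-0.1, -1.3, -5.5]
grip_width: 0.169
grasp_force: 78.0
```

Emit:
carry_out([
  [[0,0,0,0,0,0],[0,0,0,0,0,0],[0,0,0,0,0,0]],
])

```text
clock: 30.8
position: [0.5515, -0.03, 0.2401]
ee_rot: [0.662, 0.75, -0.0, 0.0]
ft_force: [0.6, -0.4, -7.0]
grip_width: 0.171
grasp_force: 78.0
```

```bash
python3 -c "
import h
h.go(.548,-.033,.24,.125)
print(h.get_obs()['torque'])
import cv2
import numpy as np
a=h.camera('scene')[90:285,250:450,::-1];b=h.camera('top')[140:270,260:390,::-1]
f=lambda a,w:cv2.resize(a,(w,int(a.shape[0]*w/a.shape[1])),interpolation=2)
a=f(a,400);b=f(b,400)
hh=max(a.shape[0],b.shape[0]);pad=lambda a:cv2.copyMakeBorder(a,0,hh-a.shape[0],0,0,0)
cv2.imwrite('pics/s7.png',np.hstack([pad(a),pad(b)]))"
```

```text
shift [-0.06, -0.1, 0.0] in target axes [-0.06, -0.1, 0.0] turn [0.0, 0.0, -0.01] pos [ 0.5515 -0.03    0.2401] tooly [0.992 0.124 0.   ] grip 0.17135237979156168 30.8 j [ 0.55  0.23 -0.67  1.61  0.15  1.35 -0.01]
[ 0.01929813 -0.02067448 -0.04983837]
```

View pics/s7.png

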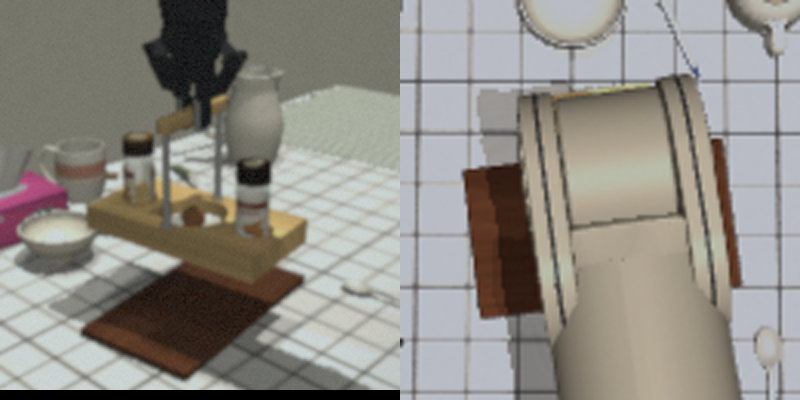

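The caddy now lies crosswise and level, with the jars upright at (135,165) and (255,195) and the nutmeg centred at (192,215). I'll make one small centring move, settle, and hand in.

Emit:
carry_out([
  [[-0.01,-0.01,0,0,0,0],[-0.01,-0.02,0,0,0,0],[-0.01,-0.02,0,0,0,0],[-0.01,-0.02,0,0,0,0],[-0.01,-0.02,0,0,0,0],[-0.01,-0.01,0,0,0,0],[0,0,0,0,0,0],[0,0,0,0,0,0],[0,0,0,0,0,0],[0,0,0,0,0,0],[0,0,0,0,0,0],[0,0,0,0,0,0],[0,0,0,0,0,0],[0,0,0,0,0,0]],
])

```text
clock: 32.07
position: [0.5479, -0.0328, 0.2401]
ee_rot: [0.662, 0.75, 0.0, 0.0]
ft_force: [0.5, 0.3, -6.7]
grip_width: 0.172
grasp_force: 78.0
```

```bash
python3 -c "
import h
h.go(.548,-.033,.24,.125)
print(h.hand_in())"
```

```text
shift [-0.0, 0.0, 0.0] in target axes [-0.0, 0.0, 0.0] turn [0.0, 0.0, -0.01] pos [ 0.5479 -0.0328  0.2401] tooly [0.992 0.124 0.   ] grip 0.1720270513435753 32.0667 j [ 0.56  0.22 -0.67  1.62  0.14  1.35 -0.  ]
the job is handed in; nothing more can be done
None
```

I handed the job in at 32 s: the caddy is held still, level and crosswise about 9 cm above the middle of the board, and the last picture, taken just before a final 5 mm centring move, showed both jars upright in their bores and the nutmeg centred.

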